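Lock the mould clamp's drawbar with its hitch pin

TASK

Lock the drawbar of the mould clamp. Take the hitch pin with the big wire loop from the wooden block, push it down through the cross hole near the bar's end until its collar sits flat on the bar, and only then swing its loop over the end of the bar so that it snaps down and hangs round the bar. Leave the plain pin and the small looped pin standing in the block.

Things in the scene. Friction and masses are not known exactly. Their poses are not given: they have to be found in the camera images.
- pin_grip (a point): Grip centre on the head of the loose steel hitch pin with the big wire loop (about 200 g), upright in the wooden block. Head: 20 mm (its x) by 14 mm (its y), ending 16 mm above this point; grip across the 14 mm. Collar's underside: 34 mm below. Axes: z up along the pin; the open loop leans to +x and swings over the top to -x and down.
- pin_collar (a point): Point on the hitch pin: centre of the underside of its collar (30 mm across, 6 mm thick), which must sit on the bar. Below it the shank is 15 mm thick, its lower 22 mm tapering to a 6 mm tip, 44 mm below the collar. Same axes as pin_grip.
- loop (a joint): Angle (rad) of the big loop. Hinge along the pin's y, 7 mm to +x of its centre line, 10 mm above the collar's underside. 3.49: open, at its stop, leaning 30 degrees past upright to +x; 2.97: straight up; 0: closed, at its stop, hanging down. It stays open by its weight while carried; once pushed (0.2 N) almost upright, weight and a light spring snap it shut.
- loop_bar (a point): Centre of the loop's cross wire, 66 mm from its hinge. The loop is a U of 5 mm wire, 49 mm clear inside (along the pin's y), so it passes round head and bar. Open, this wire is 67 mm above the collar's underside and 40 mm to +x; the head's top is at 50 mm. Closed fingertips drawn level towards -x at 58 mm tip it over, clear of the head. Axes turn with the loop.
- bar_hole (a point): Centre of the mouth of the upright cross hole in the clamp's steel drawbar (36 mm wide, 26 thick, top 90 mm above the table). Hole: 18 mm wide, right through, 3 mm bevel. The clamp is fixed. Axes: z up, -x to the bar's free end, 20 mm away; to +x the clamp's yoke starts at 74 mm, 11 mm above the bar. The pin's x must lie along this x within 10 degrees.
- pin_block: Fixed wooden block, 75 x 270 mm, 55 mm high, with three 18 mm holes 95 mm apart along its y, one pin in each, in any order; lift a pin 44 mm or more to clear it. Origin: centre of its underside.
- small_pin_head (a point): Bystander: centre of the head of the small looped pin (loop 30 mm wide, shank 13 mm) in another hole of the block. Leave it there.
- plain_pin_head (a point): Bystander: centre of the head of the plain pin, as big as the hitch pin but with no loop, in another hole of the block. Leave it there.
Not all that is in view belongs to the job. What is shaped like the part that bears pin_grip but green or orange is not meant.

How it is judged:
On the way:
1. the hitch pin is through the cross hole with its collar on the bar and its loop still open (horizontal distance between pin_collar and bar_hole below 0.008 m and z of pin_collar in the frame of bar_hole between -0.005 and 0.005 m and angle between pin_collar's own z axis and vertical below 0.15 rad and value of joint loop above 2.6 rad), for 0.2 s.
At the end, for the whole second after the job is handed in: The hitch pin stands in the cross hole of the drawbar, its collar's underside within 5 mm of the bar's top and 8 mm of the hole's centre, upright within 0.15 rad; the loop is closed round the bar's end (angle below 0.25 rad) (horizontal distance between pin_collar and bar_hole below 0.008 m and z of pin_collar in the frame of bar_hole between -0.005 and 0.005 m and angle between pin_collar's own z axis and vertical below 0.15 rad and value of joint loop below 0.25 rad); the robot touches nothing.
It fails at once if the small pin or the plain pin is moved by more than 30 mm (distance of any of small_pin_head, plain_pin_head from where it was at the start of the episode above 0.03 m).
It also fails if it takes over 54 s, if anything falls off the work surface, if the arm or the gripper's body presses on something with over 40 N, if the wrist force passes 120 N, or if a joint passes its speed limit or range.

ROBOT

A 7-joint arm with a two-finger parallel gripper is mounted at the origin on the work surface. World frame = base frame: x ahead of the robot, y to its left, z up, the work surface at z = 0. Lengths are in m, angles in rad, forces in N, time in s.
With the tool pointing down it reaches from about 0.425 to 0.875 m from the base axis. Payload 4.7 kg.
Tool frame: the origin (TCP) lies at the very end of the fingers, on their centre line; the grasp point (between the pads) lies 19 mm behind it (ctrl.grasp_offset is the distance from the TCP to the grasp point, in m); z points along the fingers, y is the direction in which the jaws open and shut (so a half turn about z gives the same grasp; the last joint's range is limited). The gripper opens to 87 mm and grips with 3 to 60 N. Pads are 19 mm wide; open, the fingers measure 117 mm over their backs; the gripper's body (75 mm by 190 mm) begins 51 mm behind the grasp point.
Start: joints at [1.338, 0.321, -0.07, 1.45, 0.023, 1.371, -0.057], TCP at [0.159, -0.63, 0.188] pointing down, gripper open.
Joint ranges: [-2.86, 2.86], [-0.3, 2.09], [-1.38, 1.24], [0.06, 2.45], [-1.56, 4.7], [0.09, 2.05], [-2.69, 2.69]. Speed limits (rad/s): [2.57, 2.57, 3.14, 3.14, 3.14, 3.14, 3.14].

INTERFACE

Orientations are given as a rotation vector (axis times angle).
In Python, from bench import ctrl gives the robot as it stands.
- The arm moves only by the shell command python3 -m creep 'ROWS' [FORCE]. ROWS is JSON, a list that holds one entry, the list of rows, each a list of 7 numbers: the opening, from 0 (shut) to 1 (fully open), then the shift along the tool's x, y, z in mm, then the turn, a rotation vector about the tool's x, y, z in rad. In form: [[[grip, dx, dy, dz, rx, ry, rz], ...]]. A call has 1 to 5 rows; each row is the pose to reach, as a shift and turn from the pose commanded when the call began, along the tool's axes at that moment; what a row does not reach only later rows make up. A row lasts 1/10 s, in which the tool goes at most 50 mm and 8.59 degrees, less where a joint would pass 70% of its speed; a pose out of reach is approached as far as the arm can. A call with a gripper value outside its range is refused whole. The fingers move at their own pace and stop on an object; FORCE is the grip in N (left out, the last holds). Time passes only in rows, so rows that repeat a pose let the fingers close. It gives the time, the measured TCP pose, the force and the opening at its end, in the units of the state.
- ctrl.get_state(): the state, without advancing time (a new reading comes with each control period).
- ctrl.get_image(name): name is "scene" or "top" or "wrist"; returns the picture (420x560x3 uint8, red, green, blue); there is no depth.
- ctrl.camera_params(name): a dict with "K" (3x3 intrinsics, pixels), "pose" (4x4, takes a point from camera to world coordinates). Camera axes: x right, y down, z forward; pixel columns grow to the right and rows downward; lengths in m; the calibration is good to about 2 mm. A picture is of the moment at which its call begins: read the wrist's pose just before it. camera_params takes no time and is no camera call; for the wrist camera it gives the pose at the moment of the call.
- ctrl.close_job(): hands the job in, once; it reports no verdict.
The state is a dict: "time": time; "joint_positions": joint angles; "qd": joint speeds; "joint_torque": joint torques, N m; "position": TCP position; "tool_rot": TCP orientation; "ft_force": force on the tool from outside, world axes, zero at the start; "torque": the same for the moment, N m; "grip_width": opening from 0.0 (shut) to 1.0 (fully open).
Only numpy, scipy, OpenCV 4.12 (cv2) and the standard library are available. Lean on these libraries where they do the work, as an engineer would, in place of code of your own. Each camera call takes 0.05 s, during which the arm holds its last target. There are 200 camera calls.

## Working session

There is one attempt and no reset: what is moved stays moved. The work goes in short steps, Python scripts to look and compute and a shell command to move; the robot and the scene stay as the last step left them, time stands still between calls to the robot, and variables do not carry over. Pictures are saved under pics/ and viewed, about 8 in all and at most 12, crops included, and the job is handed in when it is done.

```bash
ls; mkdir -p pics; python3 - <<'E'
from bench import ctrl
import cv2,numpy as np
np.set_printoptions(precision=4,suppress=True)
s=ctrl.get_state();print(s['time'],s['position'],s['tool_rot'],s['grip_width'],ctrl.grasp_offset)
for n in("scene","top"):
    p=ctrl.camera_params(n);print(n,p['K'],p['pose'])
    cv2.imwrite(f'pics/{n}0.png',ctrl.get_image(n)[:,:,::-1])
E
```

```text
pics
0.0 [ 0.1586 -0.6297  0.1866] [-3.1158 -0.3864  0.0005] 0.9960298269205491 0.0187
scene [[515.1489   0.     275.1921]
 [  0.     515.1489 208.9665]
 [  0.       0.       1.    ]] [[ 0.4804  0.7177 -0.5042  0.9908]
 [ 0.877  -0.3835  0.2896 -0.4029]
 [ 0.0145 -0.5813 -0.8136  0.9584]
 [ 0.      0.      0.      1.    ]]
top [[431.9601   0.     279.2127]
 [  0.     431.9601 214.9514]
 [  0.       0.       1.    ]] [[-0.0292 -0.9968  0.0739  0.3775]
 [-0.9993  0.0273 -0.027  -0.0871]
 [ 0.0249 -0.0747 -0.9969  1.0763]
 [ 0.      0.      0.      1.    ]]
```

View pics/scene0.png

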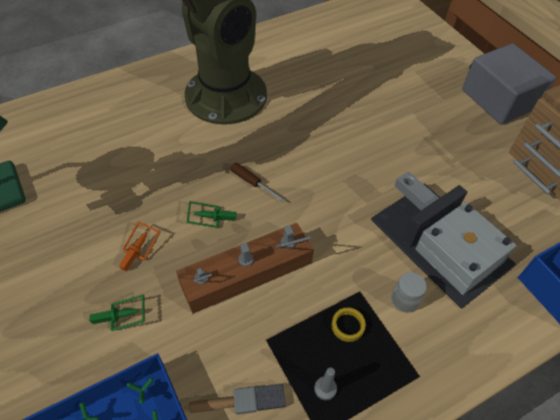

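View pics/top0.png

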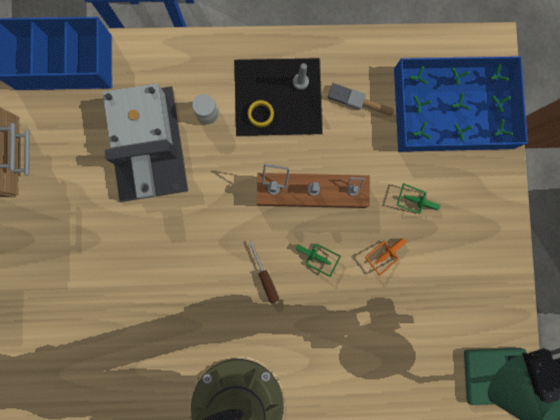

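Candidates (top view): block left (273,187) has a wide loop; block middle (314,188) has none; block right (354,188) has a narrower loop. The green pins at (417,198) and (318,257), the orange one at (385,250) and the grey peg on the mat at (302,78) are decoys. I choose the left pin and check it in a crop.

```bash
python3 - <<'E'
import cv2,numpy as np
t=cv2.imread('pics/top0.png');s=cv2.imread('pics/scene0.png')
a=cv2.resize(t[155:215,250:375],None,fx=6,fy=6,interpolation=2)[:, :750]
b=cv2.resize(t[145:205,105:195],(375,240),interpolation=2)
c=cv2.resize(s[160:245,365:475],(375,240),interpolation=2)
cv2.imwrite('pics/crop1.png',np.vstack([a[:360],np.hstack([b,c])]))
E
```

```text
(no output)
```

View pics/crop1.png

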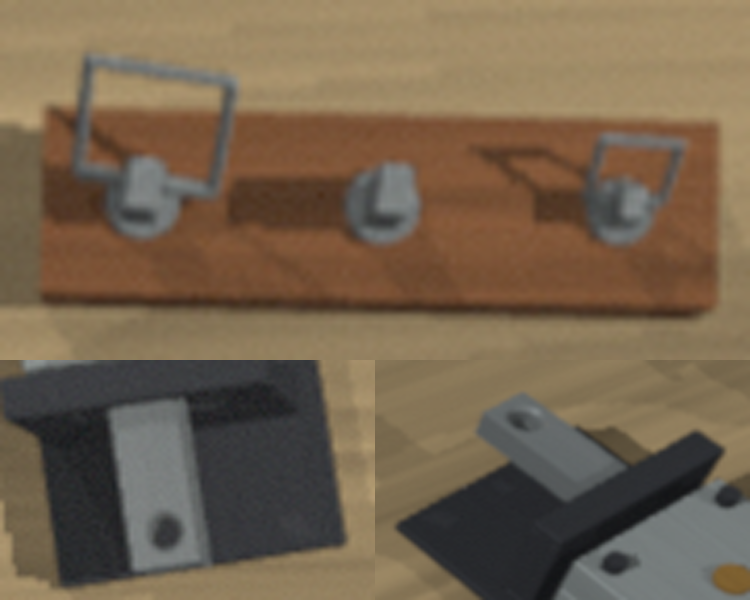

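Crop: the left pin (collar at px 273.8,189.2) has the clearly wider loop, so it is the hitch pin; the middle one is plain and the right one has the small loop. The bar hole is at about (144.6,188) in top and (408.7,180.6) in scene.

```bash
cat >h.py <<'E'
from bench import ctrl
import cv2,numpy as np
from scipy.spatial.transform import Rotation as R
np.set_printoptions(precision=4,suppress=True)
def onz(p,uv,z):
    d=p['pose'][:3,:3]@np.linalg.solve(p['K'],[uv[0],uv[1],1]);o=p['pose'][:3,3]
    return o+d*(z-o[2])/d[2]
def proj(p,X):
    q=p['K']@(p['pose'][:3,:3].T@(np.asarray(X)-p['pose'][:3,3]));return q[:2]/q[2]
def goal(s,tgt,yax_deg=None):
    """shift in tool mm; turn about tool z so that tool y points along yaw (mod 180), made vertical"""
    Rt=R.from_rotvec(s['tool_rot']);sh=Rt.inv().apply(np.array(tgt)-s['position'])*1000
    y=Rt.as_matrix()[:,1];yaw=np.degrees(np.arctan2(y[1],y[0]))
    out=[sh]
    if yax_deg is not None:
        for k in(0,180):
            a=np.radians(yax_deg+k);yy=np.array([np.cos(a),np.sin(a),0]);z=np.array([0,0,-1.]);x=np.cross(yy,z)
            out.append((Rt.inv()*R.from_matrix(np.c_[x,yy,z])).as_rotvec())
    return yaw,out
E
python3 - <<'E'
from h import *
T=ctrl.camera_params('top');S=ctrl.camera_params('scene')
print('collar',onz(T,(273.8,189.2),.061))
a,b=onz(T,(265,164.7),.122),onz(T,(289.2,168),.122);print('loop',a,b,np.linalg.norm(a-b))
print('plaincollar',onz(T,(250+382/6,155+207/6),.061),'small',onz(T,(250+619/6,155+208/6),.061))
print('block',[onz(T,(250+u/6,155+v/6),.055) for u,v in((43,107),(720,123),(715,305),(42,300))])
h=onz(T,(144.6,188),.09);print('hole',h,onz(S,(408.7,180.6),.09))
f=lambda u,v:onz(T,(105+u/4.167,145+(v-360)/4),.09)
for p,q in(((112,410),(133,570)),((187,400),(210,565))):
    d=f(*q)-f(*p);print('bar -x dir deg',np.degrees(np.arctan2(d[1],d[0])))
s=ctrl.get_state();print(R.from_rotvec(s['tool_rot']).as_matrix(),ctrl.camera_params('wrist')['pose'])
E
```

```text
collar [ 0.5142 -0.1035  0.061 ]
loop [ 0.5616 -0.0845  0.122 ] [ 0.5529 -0.1383  0.122 ] 0.05457106651967127
plaincollar [ 0.5111 -0.1981  0.061 ] small [ 0.5083 -0.2922  0.061 ]
block [array([ 0.5554, -0.0651,  0.055 ]), array([ 0.5422, -0.3355,  0.055 ]), array([ 0.4692, -0.3302,  0.055 ]), array([ 0.4783, -0.0627,  0.055 ])]
hole [0.5207 0.1918 0.09  ] [0.5227 0.1977 0.09  ]
bar -x dir deg -173.21289281351122
bar -x dir deg -172.95067111688218
[[ 0.9697  0.2444 -0.0005]
 [ 0.2444 -0.9697  0.0017]
 [-0.0001 -0.0017 -1.    ]] [[ 0.2454 -0.9348 -0.2566  0.2283]
 [-0.9694 -0.2371 -0.0634 -0.6117]
 [-0.0016  0.2643 -0.9644  0.3832]
 [ 0.      0.      0.      1.    ]]
```

```bash
python3 - <<'E'
from h import *
print(goal(ctrl.get_state(),[.511,-.1035,.25],-99.2))
E
```

```text
(np.float64(-75.85561576095589), [array([ 470.2889, -424.3132,  -62.5456]), array([-0.0017,  0.0004,  0.4074]), array([-0.0006, -0.0024, -2.7342])])
```

```bash
python3 -m creep '[[[1,20,-18,-50,0,0,0.08],[1,55,-50,-62,0,0,0.2],[1,90,-82,-62,0,0,0.3],[1,125,-113,-62,0,0,0.407],[1,160,-145,-62,0,0,0.407]]]' 30
python3 -m creep '[[[1,310,-280,0,0,0,0],[1,310,-280,0,0,0,0],[1,310,-280,0,0,0,0],[1,310,-280,0,0,0,0],[1,310,-280,0,0,0,0]]]'
python3 - <<'E'
from h import *
print(goal(ctrl.get_state(),[.511,-.1035,.25],-99.2))
E
```

```text
time: 0.6
position: [0.2794, -0.4488, 0.2496]
tool_rot: [3.131, -0.255, -0.0]
ft_force: [0.6, -0.9, -0.0]
grip_width: 1.0
time: 1.1
position: [0.4895, -0.3135, 0.2495]
tool_rot: [3.131, -0.252, -0.001]
ft_force: [0.1, -0.3, 0.2]
grip_width: 1.0
(np.float64(-99.19643933858801), [array([ -12.374 , -210.6853,   -0.505 ]), array([0.0002, 0.0003, 0.0001]), array([-0.0005,  0.0004, -3.1415])])
```

```bash
python3 -m creep '[[[1,-12,-211,0,0,0,0],[1,-12,-211,0,0,0,0],[1,-12,-211,0,0,0,0],[1,-12,-211,0,0,0,0],[1,-12,-211,0,0,0,0]]]'
python3 - <<'E'
from h import *
ctrl.get_image('wrist')
P=ctrl.camera_params('wrist');print(ctrl.get_state()['position'])
I=ctrl.get_image('wrist');cv2.imwrite('pics/w1.png',I[:,:,::-1]);np.save('w1.npy',P,allow_pickle=True)
print(proj(P,[.5142,-.1035,.105]))
E
```

```text
time: 1.6
position: [0.5107, -0.0967, 0.25]
tool_rot: [-3.131, 0.235, -0.001]
ft_force: [0.1, 0.7, 0.7]
grip_width: 0.998
[ 0.5107 -0.098   0.2499]
[285.0153 182.7561]
```

View pics/w1.png

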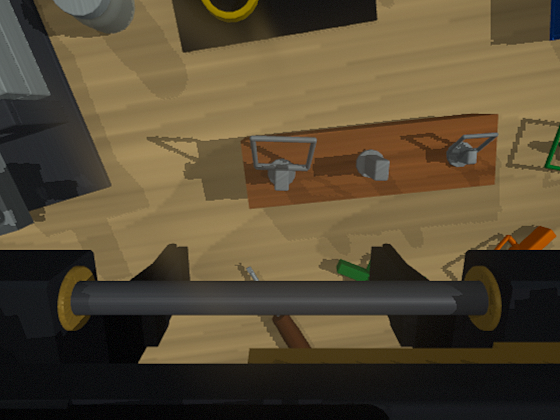

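Wrist view: big-loop pin at (282,178), loop wire from (252,138) to (316,141), plain pin at (375,165), small one at (465,153). I enlarge the target.

```bash
python3 - <<'E'
import cv2
t=cv2.imread('pics/w1.png')
cv2.imwrite('pics/crop2.png',cv2.resize(t[125:200,240:335],None,fx=8,fy=8,interpolation=2))
E
```

```text
(no output)
```

View pics/crop2.png

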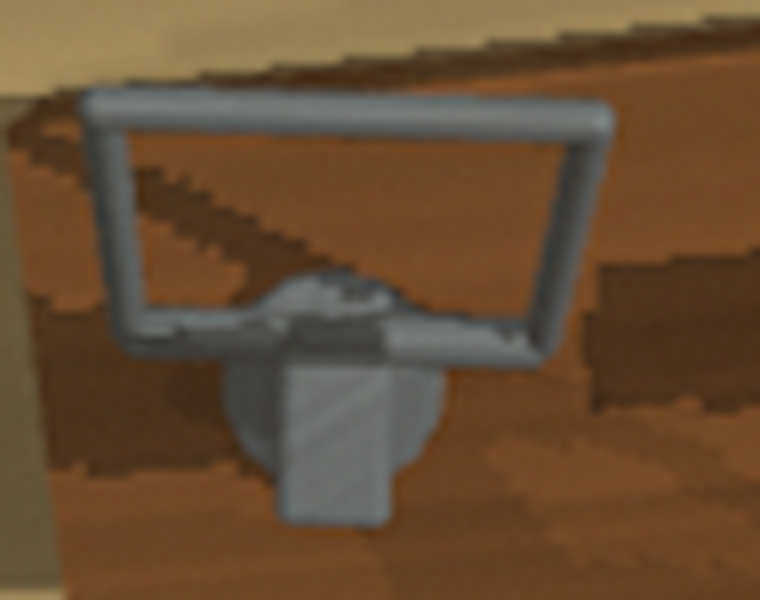

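Crop: head top face corners at (284,365),(390,367),(388,523),(280,522); loop cross wire from (97,105) to (600,117).

```bash
python3 - <<'E'
from h import *
P=np.load('w1.npy',allow_pickle=True).item()
f=lambda u,v,z:onz(P,(240+(u+.5)/8-.5,125+(v+.5)/8-.5),z)
c=[f(u,v,.105) for u,v in((284,365),(390,367),(388,523),(280,522))]
print('head',np.mean(c,0),[np.linalg.norm(c[i]-c[i-1]) for i in range(4)])
d=(c[0]+c[1]-c[2]-c[3]);e=c[1]-c[0]+c[2]-c[3]
print('x yaw',np.degrees(np.arctan2(d[1],d[0])),np.degrees(np.arctan2(e[1],e[0]))+90)
a,b=f(97,105,.122),f(600,117,.122);w=b-a;m=(a+b)/2
print('loop',m,np.linalg.norm(w),np.degrees(np.arctan2(w[1],w[0]))+90, m-np.mean(c,0))
print('collar',f(333,380,.061))
h=np.mean(c,0);x=np.array([np.cos(np.radians(-9.5)),np.sin(np.radians(-9.5)),0])
t=h-.003*x;t[2]=.25
print(ctrl.get_state()['position'],goal(ctrl.get_state(),t,-99.5))
E
```

```text
head [ 0.5172 -0.1006  0.105 ] [np.float64(0.01889545235210088), np.float64(0.012481831187182718), np.float64(0.018772070825746334), np.float64(0.012899241969572728)]
x yaw -9.569763710315145 -9.383907988007238
loop [ 0.5568 -0.1078  0.122 ] 0.05500926560676476 -9.927405552157865 [ 0.0396 -0.0073  0.017 ]
collar [ 0.5176 -0.1005  0.061 ]
[ 0.5103 -0.1019  0.2498] (np.float64(-98.87022628377157), [array([ 3.5433, -2.3819, -0.2287]), array([ 0.0003, -0.0001,  0.011 ]), array([ 0.0001,  0.0005, -3.1306])])
```

```bash
python3 -m creep '[[[1,3.5,0,40,0,0,0.01],[1,3.5,0,85,0,0,0.01],[1,3.5,0,110,0,0,0.01],[1,3.5,0,110,0,0,0.01],[1,3.5,0,110,0,0,0.01]]]'
python3 - <<'E'
from h import *
print(goal(ctrl.get_state(),[.5140,-.1003,.0773],-99.5))
E
```

```text
time: 2.2
position: [0.5136, -0.107, 0.14]
tool_rot: [3.13, -0.271, -0.001]
ft_force: [1.1, 0.6, 1.1]
grip_width: 1.002
(np.float64(-99.9021199960748), [array([-0.7435, -6.7206, 62.7247]), array([ 0.0002,  0.0003, -0.007 ]), array([ 0.0005, -0.0003,  3.1346])])
```

```bash
python3 -m creep '[[[1,-0.7,-6.7,0,0,0,-0.007],[1,-0.7,-6.7,0,0,0,-0.007],[1,-0.7,-6.7,25,0,0,-0.007],[1,-0.7,-6.7,50,0,0,-0.007],[1,-0.7,-6.7,62.5,0,0,-0.007]]]'
python3 -m creep '[[[1,0,0,0,0,0,0],[1,0,0,0,0,0,0],[0.2,0,0,0,0,0,0],[0,0,0,0,0,0,0],[0,0,0,0,0,0,0]]]' 30
python3 -m creep '[[[0,0,0,0,0,0,0],[0,0,0,0,0,0,0],[0,0,0,0,0,0,0],[0,0,0,0,0,0,0],[0,0,0,0,0,0,0]]]' 40
```

```text
time: 2.7
position: [0.5137, -0.0984, 0.0765]
tool_rot: [3.131, -0.255, -0.001]
ft_force: [-0.0, -0.1, -0.3]
grip_width: 1.0
time: 3.2
position: [0.5147, -0.0986, 0.078]
tool_rot: [3.131, -0.256, 0.002]
ft_force: [-0.1, -0.2, 0.6]
grip_width: 0.809
time: 3.7
position: [0.5141, -0.0984, 0.0772]
tool_rot: [3.131, -0.256, -0.0]
ft_force: [-0.1, -0.2, 0.3]
grip_width: 0.355
```

```bash

python3 -m creep '[[[0,0,0,0,0,0,0],[0,0,0,0,0,0,0],[0,0,0,0,0,0,0],[0,0,0,0,0,0,0],[0,0,0,0,0,0,0]]]' 40
python3 -m creep '[[[0,0,0,-5,0,0,0],[0,0,0,-15,0,0,0],[0,0,0,-35,0,0,0],[0,0,0,-60,0,0,0],[0,0,0,-90,0,0,0]]]' 40
python3 -m creep '[[[0,0,0,-20,0,0,0],[0,0,0,-30,0,0,0],[0,0,0,-30,0,0,0],[0,0,0,-30,0,0,0],[0,0,0,-30,0,0,0]]]' 40
python3 - <<'E'
from h import *
S=ctrl.get_state();P=ctrl.camera_params('wrist');I=ctrl.get_image('wrist')
cv2.imwrite('pics/w2.png',I[:,:,::-1]);np.save('w2.npy',P,allow_pickle=True);np.save('s2.npy',S,allow_pickle=True)
# hole (z .09) seen in wrist: predicted
print(proj(P,[.5207,.1918,.09]),proj(P,S['position']))
c=ctrl.get_image('scene')[60:260,230:430,::-1]
cv2.imwrite('pics/w2m.png',cv2.hconcat([cv2.resize(I[:,:,::-1],(400,300)),cv2.resize(c,(300,300),interpolation=2)]))
E
```

```text
time: 4.2
position: [0.5141, -0.0984, 0.0772]
tool_rot: [3.131, -0.256, -0.0]
ft_force: [1.0, -0.5, -0.3]
grip_width: 0.016
time: 4.7
position: [0.5137, -0.0983, 0.1684]
tool_rot: [-3.131, 0.256, 0.001]
ft_force: [0.4, -0.3, 0.5]
grip_width: 0.003
time: 5.2
position: [0.5132, -0.0983, 0.1959]
tool_rot: [-3.131, 0.256, 0.004]
ft_force: [0.1, 0.1, 0.1]
grip_width: 0.006
[-47.3015 239.937 ] [280.0583 239.4347]
```

View pics/w2m.png

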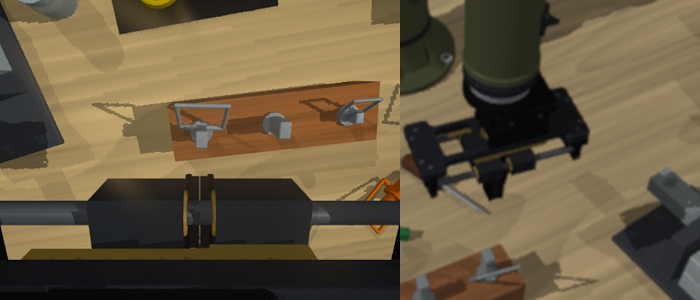

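The grasp missed: the jaws are shut empty and the pin is still standing in the block (w2 near (283,189)). I compare views to find the error.

```bash
python3 - <<'E'
from h import *
t=cv2.imread('pics/w2.png')
s=cv2.imread('pics/scene0.png')
a=cv2.resize(t[130:220,230:330],(500,450),interpolation=2)
b=cv2.resize(s[220:270,265:315],(300,300),interpolation=2)
b=cv2.copyMakeBorder(b,0,150,0,0,cv2.BORDER_CONSTANT)
cv2.imwrite('pics/crop3.png',cv2.hconcat([a,b]))
P=np.load('w2.npy',allow_pickle=True).item();S=ctrl.camera_params('scene')
for X in([.5172,-.1006,.105],[.5172,-.1006,.061]): print('w2',proj(P,X)-[230,130],'*5; scene',proj(S,X)-[265,220])
E
```

```text
w2 [51.7935 65.4486] *5; scene [22.96    9.2751]
w2 [51.4606 54.4813] *5; scene [22.2173 21.0592]
```

View pics/crop3.png

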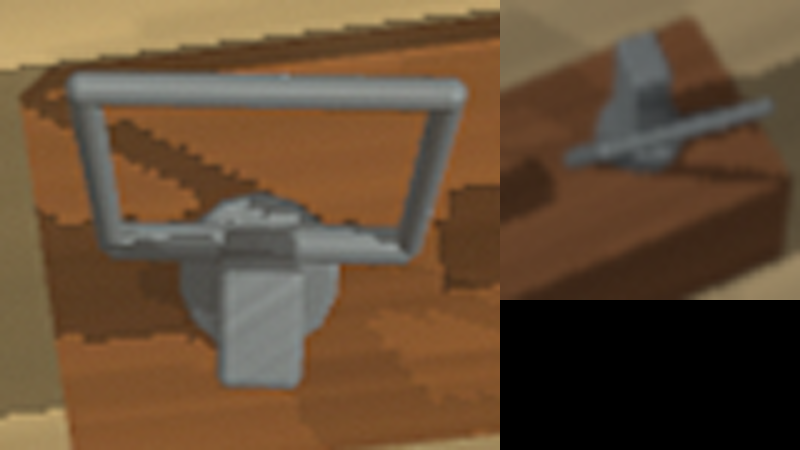

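```bash
python3 - <<'E'
from h import *
P=np.load('w2.npy',allow_pickle=True).item();S=ctrl.camera_params('scene');s=np.load('s2.npy',allow_pickle=True).item()
Rt=R.from_rotvec(s['tool_rot']);p=s['position']
print(p,Rt.as_matrix())
for d in([0,0,0],[9.5,0,0],[-9.5,0,0],[0,0,-19],[9.5,0,-50],[0,0,-50]):
    X=p+Rt.apply(np.array(d)/1000);print(d,'wrist',proj(P,X),'scene',proj(S,X),'in crop',(proj(S,X)-[230,60])*1.5)
t=cv2.imread('pics/w2.png')[225:365,200:360]
c=ctrl.get_image('scene')[130:230,240:340,::-1]
cv2.imwrite('pics/crop4.png',cv2.hconcat([cv2.resize(t,(400,350),interpolation=2),cv2.resize(c,(350,350),interpolation=2)]))
E
```

```text
[ 0.5132 -0.0983  0.1959] [[ 0.9867 -0.1625 -0.0023]
 [-0.1625 -0.9867  0.0006]
 [-0.0024 -0.0002 -1.    ]]
[0, 0, 0] wrist [280.0583 239.4347] scene [289.6831 200.1106] in crop [ 89.5247 210.166 ]
[9.5, 0, 0] wrist [280.0897 223.5532] scene [291.4803 204.0627] in crop [ 92.2205 216.0941]
[-9.5, 0, 0] wrist [280.0277 254.9381] scene [287.9053 196.2012] in crop [ 86.858  204.3019]
[0, 0, -19] wrist [280.1551 251.9957] scene [290.0806 193.891 ] in crop [ 90.121  200.8365]
[9.5, 0, -50] wrist [280.4064 258.5459] scene [292.6427 187.3225] in crop [ 93.964  190.9837]
[0, 0, -50] wrist [280.3606 278.661 ] scene [290.7583 183.2881] in crop [ 91.1375 184.9322]
```

View pics/crop4.png

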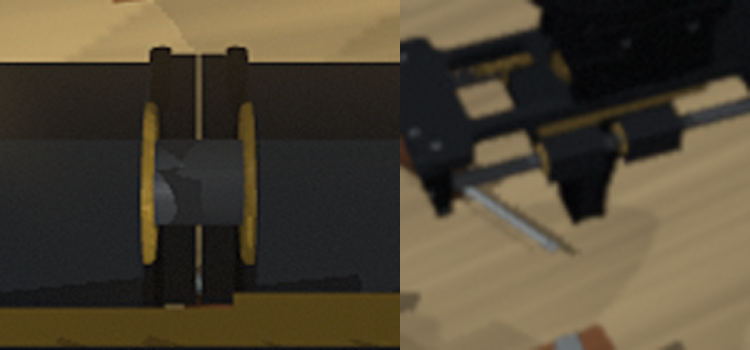

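```bash
python3 - <<'E'
from h import *
P=np.load('w2.npy',allow_pickle=True).item();S=ctrl.camera_params('scene');s=ctrl.get_state();print(s['position'],s['time'])
M=[np.c_[p['K'],[0,0,0]]@np.linalg.inv(p['pose']) for p in (P,S)]
for a,b in(((279.6,244),(294.3,192.9)),((279.6,244),(291,193.5)),((265,245),(290.,193.5))):
    X=cv2.triangulatePoints(*M,np.array(a,float).reshape(2,1),np.array(b,float).reshape(2,1)).ravel();X=X[:3]/X[3]
    print(X,R.from_rotvec(s['tool_rot']).inv().apply(X-s['position'])*1000,proj(P,X)-a,proj(S,X)-b)
T=ctrl.camera_params('top')
print(proj(T,s['position']),proj(T,s['position']+[0,0,.03]))
a=ctrl.get_image('top')[130:250,210:330,::-1];b=ctrl.get_image('scene')[130:230,240:340,::-1]
g=lambda x:cv2.convertScaleAbs(cv2.resize(x,(400,400),interpolation=2),alpha=2.2,beta=15)
cv2.imwrite('pics/crop5.png',cv2.hconcat([g(a),g(b)]))
E
```

```text
[ 0.5135 -0.0983  0.1962] 5.35
[ 0.5265 -0.099   0.2342] [ 12.8713  -1.4906 -38.0352] [-2.558  -2.7013] [-0.423  -0.2405]
[ 0.5202 -0.1001  0.2247] [  6.8798   0.6642 -28.4558] [1.9523 1.9822] [0.3366 0.1834]
[ 0.5119 -0.0944  0.2102] [ -2.184   -3.6111 -13.952 ] [8.322  7.0563] [1.4801 0.6322]
[272.0881 180.8159] [272.2159 178.4979]
```

View pics/crop5.png

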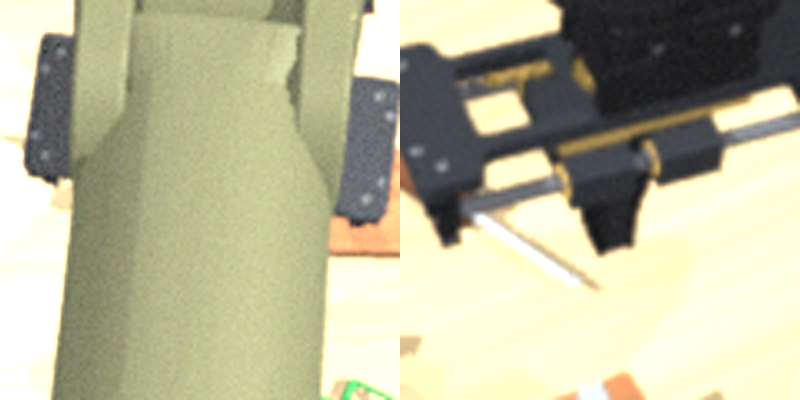

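The two views put the real fingertips about 30 mm behind the reported TCP (along the tool), so the jaws shut just above the head (tips at z≈0.105). I open, descend deeper in small steps and watch the force.

```bash

python3 -m creep '[[[1,0,0,0,0,0,0],[1,0,0,0,0,0,0],[1,0,0,0,0,0,0],[1,0,0,0,0,0,0],[1,0,0,0,0,0,0]]]' 30
python3 -m creep '[[[1,0,0,0,0,0,0],[1,0,0,0,0,0,0],[1,0,0,0,0,0,0],[1,0,0,0,0,0,0],[1,0,2,40,0,0,0]]]'
python3 -m creep '[[[1,0,0,40,0,0,0],[1,0,0,70,0,0,0],[1,0,0,90,0,0,0],[1,0,0,97,0,0,0],[1,0,0,97,0,0,0]]]'
python3 - <<'E'
from h import *
s=ctrl.get_state();P=ctrl.camera_params('wrist');cv2.imwrite('pics/w3.png',ctrl.get_image('wrist')[:,:,::-1])
print(s['position'],proj(P,[.5172,-.1006,.105]))
E
```

```text
time: 5.95
position: [0.5141, -0.0984, 0.1973]
tool_rot: [3.131, -0.256, 0.0]
ft_force: [0.2, -0.1, 0.2]
grip_width: 0.378
time: 6.45
position: [0.5183, -0.1008, 0.1619]
tool_rot: [3.129, -0.255, 0.017]
ft_force: [1.3, -0.4, -1.1]
grip_width: 0.837
time: 6.95
position: [0.5132, -0.1003, 0.0596]
tool_rot: [-3.131, 0.256, 0.003]
ft_force: [-0.6, 0.3, 0.4]
grip_width: 0.999
[ 0.5132 -0.1003  0.0596] [279.6458 266.0897]
```

View pics/w3.png

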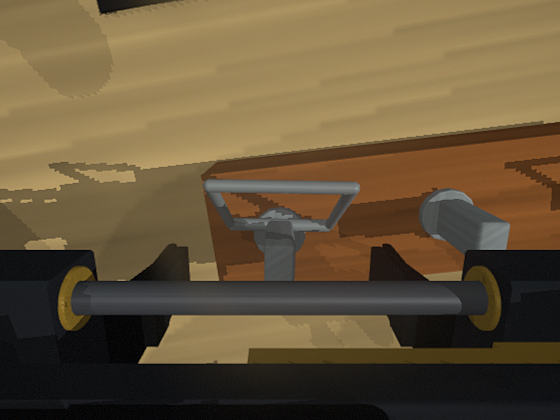

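View: head is centred between the jaws (280,268), loop clear of the gripper at row 187. Descend a little further, then close.

```bash

python3 -m creep '[[[1,0,0,3,0,0,0],[1,0,0,5,0,0,0],[1,0,0,5,0,0,0]]]' 30
python3 -m creep '[[[1,0,0,3,0,0,0],[1,0,0,6,0,0,0],[1,0,0,6,0,0,0]]]' 30
python3 -m creep '[[[0,0,0,0,0,0,0],[0,0,0,0,0,0,0],[0,0,0,0,0,0,0],[0,0,0,0,0,0,0],[0,0,0,0,0,0,0]]]' 40
python3 -m creep '[[[0,0,0,0,0,0,0],[0,0,0,0,0,0,0],[0,0,0,0,0,0,0],[0,0,0,0,0,0,0],[0,0,0,0,0,0,0]]]' 40
python3 -m creep '[[[0,0,0,0,0,0,0],[0,0,0,0,0,0,0],[0,0,0,0,0,0,0],[0,0,0,0,0,0,0],[0,0,0,0,0,0,0]]]' 40
```

```text
time: 7.3
position: [0.5141, -0.1005, 0.0557]
tool_rot: [3.131, -0.256, 0.001]
ft_force: [-0.0, -0.4, -0.1]
grip_width: 1.0
time: 7.6
position: [0.5133, -0.1004, 0.0487]
tool_rot: [-3.131, 0.256, 0.001]
ft_force: [-1.2, -0.1, 0.7]
grip_width: 0.999
time: 8.1
position: [0.5138, -0.1004, 0.0493]
tool_rot: [3.131, -0.256, 0.0]
ft_force: [0.5, 0.7, -0.4]
grip_width: 0.63
time: 8.6
position: [0.5138, -0.1004, 0.0492]
tool_rot: [3.131, -0.256, 0.0]
ft_force: [-0.5, 0.1, -0.3]
grip_width: 0.173
time: 9.1
position: [0.5138, -0.1004, 0.0492]
tool_rot: [3.131, -0.256, -0.0]
ft_force: [-0.4, 0.8, -1.1]
grip_width: 0.16
```

Gripped: opening 0.16 = 14 mm. Lift, carry toward the bar, and look for the hole with the wrist camera from a standoff.

```bash

python3 -m creep '[[[0,0,0,-4,0,0,0],[0,0,0,-15,0,0,0],[0,0,0,-35,0,0,0],[0,0,0,-60,0,0,0],[0,0,0,-85,0,0,0]]]' 40
python3 -m creep '[[[0,0,0,-15,0,0,0],[0,0,0,-25,0,0,0],[0,0,0,-28,0,0,0],[0,0,0,-28,0,0,0],[0,0,0,-28,0,0,0]]]' 40
python3 - <<'E'
from h import *
print(goal(ctrl.get_state(),[.462,.188,.162],-83))
E
```

```text
time: 9.6
position: [0.5135, -0.1002, 0.1356]
tool_rot: [-3.131, 0.256, 0.0]
ft_force: [0.7, 0.1, -2.3]
grip_width: 0.156
time: 10.1
position: [0.513, -0.1003, 0.1611]
tool_rot: [-3.131, 0.256, 0.003]
ft_force: [-0.3, 0.4, -2.0]
grip_width: 0.151
(np.float64(-99.35076710259108), [array([ -97.1491, -276.1909,   -0.6526]), array([-0.0004,  0.002 , -0.2854]), array([0.0028, 0.0006, 2.8562])])
```

```bash

python3 -m creep '[[[0,-8,-22,0,0,0,-0.05],[0,-20,-58,0,0,0,-0.1],[0,-33,-94,0,0,0,-0.15],[0,-46,-130,0,0,0,-0.2],[0,-58,-166,0,0,0,-0.25]]]' 40
python3 - <<'E'
from h import *
print(goal(ctrl.get_state(),[.462,.188,.162],-83))
E
```

```text
time: 10.6
position: [0.482, 0.075, 0.1614]
tool_rot: [3.138, 0.142, -0.002]
ft_force: [0.1, 0.4, -2.6]
grip_width: 0.157
(np.float64(-84.81999528437714), [array([  -9.7445, -114.303 ,   -0.5508]), array([-0.0001,  0.0014, -0.0318]), array([0.0022, 0.0001, 3.1098])])
```

```bash

python3 -m creep '[[[0,-4,-40,0,0,0,-0.032],[0,-7,-75,0,0,0,-0.032],[0,-9,-100,0,0,0,-0.032],[0,-10,-106,0,0,0,-0.032],[0,-10,-106,0,0,0,-0.032]]]' 40
python3 -m creep '[[[0,0,0,0,0,0,0],[0,0,0,0,0,0,0]]]'
python3 - <<'E'
from h import *
s=ctrl.get_state();P=ctrl.camera_params('wrist');I=ctrl.get_image('wrist')[:,:,::-1]
cv2.imwrite('pics/w4.png',I);np.save('w4.npy',P,allow_pickle=True);np.save('s4.npy',s,allow_pickle=True)
q=proj(P,[.5215,.195,.09]);print(s['position'],s['tool_rot'],q)
cv2.imwrite('pics/crop6.png',cv2.resize(I[90:330,130:430],(800,600),interpolation=2)) 
E
```

```text
time: 11.1
position: [0.4632, 0.1788, 0.1616]
tool_rot: [3.136, 0.192, -0.002]
ft_force: [0.1, 0.5, -2.2]
grip_width: 0.16
time: 11.3
position: [0.4646, 0.1759, 0.1619]
tool_rot: [3.136, 0.183, -0.001]
ft_force: [0.4, -0.4, -2.4]
grip_width: 0.158
[0.4646 0.1759 0.1619] [ 3.1355  0.1827 -0.0009] [262.7566 128.1501]
```

View pics/crop6.png

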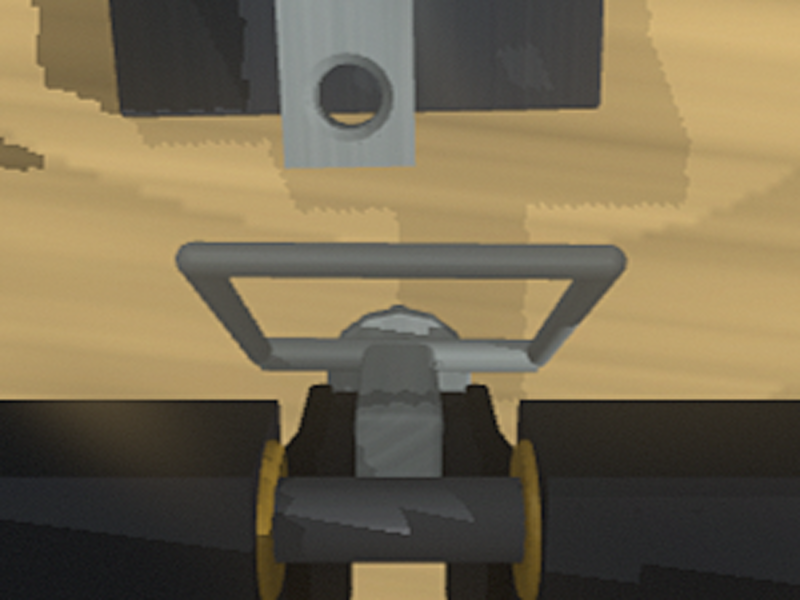

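Crop: hole mouth centre at (354,96) in the crop, bar end at row 166, loop cross wire level from (190,258) to (615,258), so the pin is aligned with the tool.

```bash
python3 - <<'E'
from h import *
P=np.load('w4.npy',allow_pickle=True).item();s=np.load('s4.npy',allow_pickle=True).item()
f=lambda u,v,z:onz(P,(130+(u+.5)/2.6667-.5,90+(v+.5)/2.5-.5),z)
h=f(354,96,.09);zc=s['position'][2]+.0058
e=[f(u,v,.09) for u,v in((276,2),(285,165),(414,2),(414,164))];print('widths',np.linalg.norm(e[0]-e[2]),np.linalg.norm(e[1]-e[3]))
d=(e[0]+e[2]-e[1]-e[3]);yaw=np.degrees(np.arctan2(d[1],d[0]));print('bar yaw',yaw,'hole',h,'end dist',np.linalg.norm((e[1]+e[3])/2-h))
a,b=f(190,258,zc+.067),f(615,258,zc+.067);m=(a+b)/2;w=b-a;py=np.degrees(np.arctan2(w[1],w[0]))+90
x=np.array([np.cos(np.radians(py)),np.sin(np.radians(py)),0])
pin=m-.04*x;print('wire len',np.linalg.norm(w),'pin yaw',py,'pin',pin,R.from_rotvec(s['tool_rot']).inv().apply(pin-s['position'])*1000)
print('head edges',f(358,410,zc+.05),f(442,410,zc+.05))
E
```

```text
widths 0.036190308306109316 0.03542514348098595
bar yaw 7.462430344565301 hole [0.5215 0.1952 0.09  ] end dist 0.01966518762184646
wire len 0.0552519189402445 pin yaw 6.7239004232925055 pin [0.4685 0.1765 0.2347] [  3.9152  -0.1545 -72.8025]
head edges [0.4781 0.1845 0.2177] [0.4796 0.1716 0.2177]
```

```bash
python3 - <<'E'
from h import *
print(goal(ctrl.get_state(),[.5177,.1947,.140],-82.8))
E
```

```text
(np.float64(-83.32966336938921), [array([ 54.8488, -12.408 ,  21.9333]), array([ 0.0005,  0.0005, -0.0092]), array([ 0.0007, -0.0008,  3.1323])])
```

```bash

python3 -m creep '[[[0,20,-5,0,0,0,-0.009],[0,40,-10,0,0,0,-0.009],[0,55,-12.4,0,0,0,-0.009],[0,55,-12.4,10,0,0,-0.009],[0,55,-12.4,22,0,0,-0.009]]]' 40
python3 -m creep '[[[0,0,0,0,0,0,0],[0,0,0,0,0,0,0],[0,0,0,0,0,0,0]]]' 40
python3 - <<'E'
from h import *
ctrl.get_image('wrist');s=ctrl.get_state();print(s['position'],goal(s,[.5177,.1947,.0842],-82.8))
E
```

```text
time: 11.85
position: [0.5173, 0.1957, 0.1393]
tool_rot: [3.135, 0.199, -0.001]
ft_force: [0.2, 0.4, -3.1]
grip_width: 0.152
time: 12.15
position: [0.5173, 0.1962, 0.1405]
tool_rot: [3.135, 0.201, 0.001]
ft_force: [0.2, -0.0, -2.6]
grip_width: 0.158
[0.5175 0.1963 0.1407] (np.float64(-82.6781191076914), [array([-0.0405,  1.6311, 56.4779]), array([ 0.0004, -0.0008,  0.0021]), array([ 0.0013,  0.0006, -3.1395])])
```

```bash

python3 -m creep '[[[0,0,1.6,0,0,0,0],[0,0,1.6,5,0,0,0],[0,0,1.6,12,0,0,0],[0,0,1.6,20,0,0,0],[0,0,1.6,20,0,0,0]]]' 40
python3 -m creep '[[[0,0,0,5,0,0,0],[0,0,0,10,0,0,0],[0,0,0,14,0,0,0],[0,0,0,18,0,0,0],[0,0,0,18,0,0,0]]]' 40
```

```text
time: 12.7
position: [0.5165, 0.1943, 0.1184]
tool_rot: [3.135, 0.201, -0.005]
ft_force: [-0.2, 0.3, -3.0]
grip_width: 0.155
time: 13.2
position: [0.5173, 0.1946, 0.1015]
tool_rot: [3.135, 0.201, -0.002]
ft_force: [-0.1, -0.7, -2.9]
grip_width: 0.164
```

```bash

python3 -m creep '[[[0,0,0,3,0,0,0],[0,0,0,6,0,0,0],[0,0,0,9,0,0,0],[0,0,0,12,0,0,0],[0,0,0,12,0,0,0]]]' 40
```

```text
time: 13.7
position: [0.5173, 0.1946, 0.0896]
tool_rot: [3.135, 0.201, -0.001]
ft_force: [-0.1, 0.1, -3.2]
grip_width: 0.156
```

```bash

python3 -m creep '[[[0,0,0,2,0,0,0],[0,0,0,3.5,0,0,0],[0,0,0,3.5,0,0,0]]]' 40
python3 -m creep '[[[0,0,0,1,0,0,0],[0,0,0,2,0,0,0],[0,0,0,2,0,0,0]]]' 40
```

```text
time: 14.0
position: [0.5176, 0.1947, 0.0865]
tool_rot: [3.135, 0.201, -0.001]
ft_force: [0.1, -0.7, -2.1]
grip_width: 0.155
time: 14.3
position: [0.5176, 0.1948, 0.0846]
tool_rot: [3.135, 0.201, -0.0]
ft_force: [0.2, -0.8, -2.5]
grip_width: 0.164
```

```bash

python3 -m creep '[[[0,0,0,0.7,0,0,0],[0,0,0,1,0,0,0],[0,0,0,1,0,0,0]]]' 40
python3 -m creep '[[[0,0,0,0.7,0,0,0],[0,0,0,1,0,0,0],[0,0,0,1,0,0,0]]]' 40
```

```text
time: 14.6
position: [0.5178, 0.1948, 0.0843]
tool_rot: [3.135, 0.201, 0.0]
ft_force: [-1.5, -0.6, 3.6]
grip_width: 0.157
time: 14.9
position: [0.5178, 0.1948, 0.0842]
tool_rot: [3.134, 0.201, 0.001]
ft_force: [-4.2, -2.6, 9.2]
grip_width: 0.157
```

Seated (contact at TCP 0.0842, exactly the expected height). Release and rise.

```bash

python3 -m creep '[[[1,0,0,-1.5,0,0,0],[1,0,0,-1.5,0,0,0],[1,0,0,-1.5,0,0,0],[1,0,0,-1.5,0,0,0],[1,0,0,-1.5,0,0,0]]]'
python3 -m creep '[[[1,0,0,0,0,0,0],[1,0,0,0,0,0,0],[1,0,0,0,0,0,0],[1,0,0,0,0,0,0],[1,0,0,0,0,0,0]]]'
python3 -m creep '[[[1,0,0,0,0,0,0],[1,0,0,-10,0,0,0],[1,0,0,-30,0,0,0],[1,0,0,-60,0,0,0],[1,0,0,-95,0,0,0]]]'
python3 -m creep '[[[0,0,0,0,0,0,0],[0,0,0,0,0,0,0],[0,0,0,0,0,0,0],[0,0,0,0,0,0,0],[0,0,0,0,0,0,0]]]' 20
python3 - <<'E'
from h import *
s=ctrl.get_state();P=ctrl.camera_params('wrist');I=ctrl.get_image('wrist')[:,:,::-1]
cv2.imwrite('pics/w5.png',I);np.save('w5.npy',P,allow_pickle=True)
x=np.array([np.cos(np.radians(7.2)),np.sin(np.radians(7.2)),0]);h=np.array([.5215,.1952,.09])
print(s['position'],'exp wire',proj(P,h+.04*x+[0,0,.067]),'head',proj(P,h+[0,0,.05]))
print('wire start side TCP',goal(s,h+.075*x+[0,0,.058-.030]))
E
```

```text
time: 15.4
position: [0.5176, 0.1948, 0.084]
tool_rot: [-3.135, -0.201, 0.0]
ft_force: [0.3, 0.9, 0.9]
grip_width: 0.523
time: 15.9
position: [0.5177, 0.1948, 0.0842]
tool_rot: [3.135, 0.201, -0.0]
ft_force: [-0.1, 0.7, -0.0]
grip_width: 0.957
time: 16.4
position: [0.517, 0.1946, 0.1802]
tool_rot: [3.135, 0.201, -0.002]
ft_force: [0.7, 0.5, 0.0]
grip_width: 0.995
time: 16.9
position: [0.5171, 0.1945, 0.1782]
tool_rot: [3.135, 0.201, -0.003]
ft_force: [-0.4, -0.3, 0.2]
grip_width: 0.631
[0.5171 0.1945 0.1782] exp wire [280.2902 157.0135] head [279.9468 213.7029]
wire start side TCP (np.float64(-82.67193979466052), [array([79.5774,  0.0666, 60.0459])])
```

View pics/w5.png

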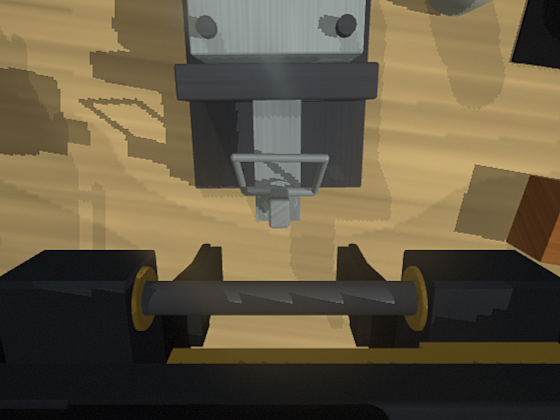

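View: pin stands in the hole, loop still open (wire row 157, as predicted), head at (279,210). Now close the fingers, go behind the loop and draw it over.

```bash

python3 -m creep '[[[0,20,0,-5,0,0,0],[0,50,0,-5,0,0,0],[0,72,0,-5,0,0,0],[0,80,0,-5,0,0,0],[0,80,0,-5,0,0,0]]]' 20
python3 -m creep '[[[0,0,0,0,0,0,0],[0,0,0,10,0,0,0],[0,0,0,25,0,0,0],[0,0,0,40,0,0,0],[0,0,0,50,0,0,0]]]' 20
python3 -m creep '[[[0,0,0,5,0,0,0],[0,0,0,10,0,0,0],[0,0,0,14,0,0,0],[0,0,0,14,0,0,0]]]' 20
python3 - <<'E'
from h import *
x=np.array([np.cos(np.radians(7.2)),np.sin(np.radians(7.2)),0]);h=np.array([.5215,.1952,.09])
s=ctrl.get_state();print(goal(s,h+.0145*x+[0,0,.029]))
E
```

```text
time: 17.45
position: [0.5971, 0.2051, 0.1832]
tool_rot: [-3.135, -0.2, 0.003]
ft_force: [-0.5, -0.0, -0.3]
grip_width: 0.128
time: 17.95
position: [0.5958, 0.2043, 0.1318]
tool_rot: [3.134, 0.201, -0.004]
ft_force: [-0.7, -0.3, -0.2]
grip_width: 0.008
time: 18.35
position: [0.5969, 0.205, 0.1198]
tool_rot: [3.135, 0.201, -0.001]
ft_force: [-0.6, -0.3, 0.0]
grip_width: 0.004
(np.float64(-82.67742155291313), [array([-61.539 ,   0.0948,   0.862 ])])
```

```bash

python3 -m creep '[[[0,-8,0,0.5,0,0,0],[0,-16,0,0.5,0,0,0],[0,-23,0,0.5,0,0,0],[0,-29,0,0.5,0,0,0],[0,-35,0,0.5,0,0,0]]]' 20
python3 -m creep '[[[0,-6,0,0,0,0,0],[0,-12,0,0,0,0,0],[0,-18,0,0,0,0,0],[0,-24,0,0,0,0,0],[0,-28,0,0,0,0,0]]]' 20
python3 -m creep '[[[0,0,0,0,0,0,0],[0,0,0,0,0,0,0],[0,0,0,0,0,0,0]]]' 20
python3 - <<'E'
from h import *
s=ctrl.get_state();I=ctrl.get_image('wrist')[:,:,::-1];c=ctrl.get_image('scene')[130:260,350:480,::-1]
cv2.imwrite('pics/w6.png',cv2.hconcat([cv2.resize(I,(400,300)),cv2.resize(c,(300,300),interpolation=2)]))
E
```

```text
time: 18.85
position: [0.5618, 0.2004, 0.12]
tool_rot: [3.135, 0.201, 0.001]
ft_force: [0.4, 0.4, 0.4]
grip_width: 0.001
time: 19.35
position: [0.534, 0.1969, 0.1197]
tool_rot: [3.135, 0.201, -0.0]
ft_force: [0.3, -0.5, -0.3]
grip_width: 0.006
time: 19.65
position: [0.5348, 0.1969, 0.1197]
tool_rot: [-3.135, -0.2, -0.0]
ft_force: [-0.5, -0.6, -0.2]
grip_width: 0.004
```

```bash

python3 -m creep '[[[0,-6,0,0,0,0,0],[0,-12,0,0,0,0,0],[0,-18,0,0,0,0,0],[0,-18,0,0,0,0,0],[0,-18,0,-20,0,0,0]]]' 20
python3 -m creep '[[[0,0,0,-30,0,0,0],[0,0,0,-38,0,0,0],[0,0,0,-38,0,0,0],[0,0,0,-38,0,0,0]]]' 20
python3 - <<'E'
from h import *
s=ctrl.get_state();P=ctrl.camera_params('wrist');I=ctrl.get_image('wrist')[:,:,::-1]
cv2.imwrite('pics/w7.png',I);print(s['position'])
p0=np.load('w5.npy',allow_pickle=True).item()
h=np.array([.5215,.1952,.09]);a=np.radians(7.2);x=np.array([np.cos(a),np.sin(a),0]);y=np.array([-np.sin(a),np.cos(a),0])
A=cv2.imread('pics/w5.png')
W=lambda th,v:h+x*(.007+.066*np.sin(th-2.97+0)) if 0 else None
def wire(t,yy): # t: angle from upright toward +x
    return h+x*(.007+.066*np.sin(t))+y*yy+[0,0,.010+.066*np.cos(t)]
for n,img,p in(('w5',A,p0),('w7',I,P)):
    g=cv2.cvtColor(img,cv2.COLOR_BGR2HSV)
    for t in(30,0,-30,-60,-90,-120,-140,-150,-160,-170):
        q=[proj(p,wire(np.radians(t),yy)) for yy in np.linspace(-.024,.024,9)]
        px=[g[int(round(v)),int(round(u))] for u,v in q if 0<=v<420]
        print(n,t,q[4],np.array([k[1] for k in px]))
E
```

```text
time: 20.25
position: [0.5147, 0.1935, 0.1377]
tool_rot: [3.134, 0.201, -0.007]
ft_force: [0.5, -0.0, -0.6]
grip_width: 0.004
time: 20.65
position: [0.5163, 0.1943, 0.1768]
tool_rot: [3.135, 0.2, -0.001]
ft_force: [-0.6, -0.6, -1.0]
grip_width: 0.005
[0.5163 0.1943 0.1768]
w5 30 [280.2911 157.0475] [14 12 13 14 11 12 11 14 12]
w5 0 [280.1084 214.5455] [107 106  69  10  11  17   8 109 107]
w5 -30 [279.8554 260.0232] [107 110 109 107 109 110 107 108 108]
w5 -60 [279.6449 277.6086] [110 107 110 110 108 108 107 110 110]
w5 -90 [279.5305 269.4625] [108 110 107 107 109 107 107 111 112]
w5 -120 [279.5108 244.775 ] [110 107 107 106 109 108 107 108 110]
w5 -140 [279.5411 223.1976] [107 108 106   9   8   9 109 108 109]
w5 -150 [279.5672 211.5581] [106   8   8  11  10  11   7   8 113]
w5 -160 [279.5996 199.5941] [103  10  10   7   9  12  13  16 112]
w5 -170 [279.638  187.4693] [ 8 11  9 13  6  8  8  6  5]
w7 30 [280.0621 155.9925] [22 14 10 10 12 13 17 11  4]
w7 0 [279.8962 213.8911] [109 107  83  12   9   8   7 109 106]
w7 -30 [279.664  259.7458] [61 61 79 64 96 87 93 53 60]
w7 -60 [279.4696 277.5084] [ 47  36 168  45  98  69 146  40  34]
w7 -90 [279.3628 269.3694] [ 40  35  48  64 100  65  95  92  52]
w7 -120 [279.3428 244.6001] [107 103  87 105 110 106  87 106 108]
w7 -140 [279.3695 222.9429] [106 106 107   9  11  10 107 108 105]
w7 -150 [279.3928 211.258 ] [108  21   8   9   9  12   6  10 113]
w7 -160 [279.4221 199.245 ] [105  12  10   9   6   9   9  11 104]
w7 -170 [279.4569 187.0675] [11  6 13  7 13 10 10  9  5]
```

```bash
python3 - <<'E'
import cv2
for n in('w5','w7'):
    g=cv2.cvtColor(cv2.imread(f'pics/{n}.png'),cv2.COLOR_BGR2GRAY)
    for u in(243,315): print(n,u,'rows150-165',g[150:166,u],'rows190-240',g[190:242:2,u])
E
```

```text
w5 243 rows150-165 [ 59  61  56  74 109 123 138 143 132 123 115  96  55  59  62  61] rows190-240 [ 73  67 106 143 156 157 158 159 164 165 166 161 154 156 156 157 155 158
 154 148 146 150 149 150 151 152]
w5 315 rows150-165 [ 62  62  61  66  92 115 129 139 140 127 120 105  78  61  62  62] rows190-240 [ 96 102 119 140 140 139 137 139 141 140 140 143 147 149 148 146 142 138
 139 142 141 141 142 136 133 134]
w7 243 rows150-165 [65 65 65 66 66 66 65 68 67 65 53 50 50 51 50 52] rows190-240 [108  90 135 156 170 170 173 175 178 182 181 176 169 171 172 171 170 170
 168 162 162 161 163 163 164 165]
w7 315 rows150-165 [68 68 69 67 70 69 69 70 70 69 69 69 71 71 70 70] rows190-240 [149 144 144 154 154 151 150 154 155 153 153 154 159 163 161 160 153 151
 154 152 153 154 155 148 144 144]
```

The wire has left the open position. Retreat, then verify closure by comparing fixed-camera images with the first ones.

```bash

python3 -m creep '[[[0,0,0,-40,0,0,0],[0,0,30,-60,0,0,0],[0,0,75,-60,0,0,0],[0,0,120,-60,0,0,0],[0,0,165,-60,0,0,0]]]' 20
python3 -m creep '[[[0,0,40,0,0,0,0],[0,0,75,0,0,0,0],[0,0,90,0,0,0,0],[0,0,90,0,0,0,0],[0,0,90,0,0,0,0]]]' 20
python3 - <<'E'
from h import *
h=np.array([.5215,.1952,.09]);a=np.radians(7.2);x=np.array([np.cos(a),np.sin(a),0]);y=np.array([-np.sin(a),np.cos(a),0])
hinge=h+.007*x+[0,0,.01]
for n in('top','scene'):
    p=ctrl.camera_params(n);I=ctrl.get_image(n)[:,:,::-1];cv2.imwrite(f'pics/{n}9.png',I)
    D=cv2.absdiff(I,cv2.imread(f'pics/{n}0.png')).max(2)
    for t in(30,0,-45,-90,-120,-140,-150,-160,-170):
        d=x*np.sin(np.radians(t))+np.array([0,0,np.cos(np.radians(t))])
        out=[]
        for sgn in(-1,1):
            v=[]
            for r in np.linspace(.025,.062,8):
                q=np.round(proj(p,hinge+d*r+sgn*.027*y)).astype(int);v.append(D[q[1],q[0]])
            out.append(np.array(v))
        v=[]
        for yy in np.linspace(-.025,.025,8):
            q=np.round(proj(p,hinge+d*.066+yy*y)).astype(int);v.append(D[q[1],q[0]])
        print(n,t,'legR',out[0],'legL',out[1],'wire',np.array(v))
    m=(D>25).astype(np.uint8);c=np.round(proj(p,h)).astype(int);print(c)
    print('\n'.join(''.join('#' if k else '.' for k in r) for r in m[c[1]-25:c[1]+40,c[0]-30:c[0]+40]))
E
```

```text
time: 21.2
position: [0.5371, 0.0292, 0.2366]
tool_rot: [3.135, 0.201, -0.002]
ft_force: [0.7, 0.2, 0.6]
grip_width: 0.007
time: 21.7
position: [0.5489, -0.056, 0.2371]
tool_rot: [-3.133, -0.204, 0.002]
ft_force: [0.4, 0.4, -0.4]
grip_width: 0.005
top 30 legR [35 32 31 34 31 31 33 25] legL [7 5 8 1 6 2 7 5] wire [31 34 33 31  2  4  7  4]
top 0 legR [ 4 16 11 18 18 31 30 30] legL [8 4 8 6 6 8 3 5] wire [34 31 30 19  2 13 10  8]
top -45 legR [13  9 12 10  5  5 13 14] legL [13  7  5  4 10  6 12 15] wire [12 11 17 13 13 15 13 13]
top -90 legR [23  8 15 14 11 14 14 18] legL [ 6  5 15 15 17 17 14 16] wire [ 9  7 15 17 16 13 15 14]
top -120 legR [54  1 14 14 12 18 19 15] legL [ 3  9 10 14 11 17 16 17] wire [16 13 16 14 20 17 18 15]
top -140 legR [17 51  7  7 16 16 15 16] legL [ 9  7  6 11 13 17 17 14] wire [13 14 14 13 16 13 16 14]
top -150 legR [ 8 11 44 13  5 14 17 13] legL [ 9  7  7  6 10 11 17 16] wire [17 11 14 17 17 16 12 13]
top -160 legR [ 8  7 12 50 37  6  6 13] legL [15  2  2  2  7 14 11  9] wire [13  8  9 12 14 16  7 11]
top -170 legR [18 44 48 24 44 25 34 52] legL [30 24  3  3 1
[... 9521 characters left out ...]
.............................................................
......................................................................
......................................................................
......................................................................
......................................................................
......................................................................
......................................................................
......................................................................
......................................................................
......................................................................
```

```bash
python3 -c "
from bench import ctrl
s=ctrl.get_state();print(s['time'],s['ft_force'],max(abs(v) for v in s['qd']));print(ctrl.close_job())"
```

```text
21.8 [ 0.46730443 -0.29859472  0.8455893 ] 0.0054304770919760105
the job is handed in; nothing more can be done
None
```

The hitch pin is in the drawbar's cross hole with its collar on the bar and its loop closed round the bar. I handed the job in at 21.8 s.

**First grasp missed:** the jaws shut empty. Images from two cameras showed the real fingertips about 30 mm short of the reported tool point, which disagrees with the description. Reaching about 28 mm lower gave a firm grip, with the opening reading 14 mm.

**Insertion:** the collar touched the bar at exactly the height I expected. A wrist picture after release showed the pin in the hole with its loop still open.

**Loop:** after I drew the closed fingers across, the wire was gone from the open position. Both fixed cameras showed changes along the right leg and cross-wire end where a fully closed loop would be. The left leg gave no clear signal, because there was little contrast there.

**Checks not done:** my last picture could not be viewed because of the 12-picture limit, so closure rests on pixel values alone. I did not re-measure the plain and small pins at the end; nothing suggested contact with them, and the wrist force stayed near zero in that area. The arm was still and clear of everything at hand-in.

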